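# Draw in the turnbuckle jig and toggle the part down

### The job

Turn the hexagonal brass turnbuckle barrel on the bench jig so that its two blue jaws draw in together, until both orange spring pads are pressed home against their holders and grip the grey housing firmly, but do not wrench on beyond that. Then push the red toggle clamp handle down over centre to its stop, so that its rubber pad holds the housing down, and let go. Leave the bottle, the screwdriver and the spare housing where they are.

Things in the scene. Friction and masses are not known exactly. Their poses are not given: they have to be found in the camera images.
- jig: aluminium base plate 240 x 280 x 12 mm with the whole jig on it, fixed. Origin at the centre of its underside; x points away from the robot at yaw 0, y along the turnbuckle, z up. In this frame the barrel axis lies at x = -95, z = 80 mm; the dark anvil under the part is centred at x = 25, y = 0, its top at z = 32 mm; the clamp handle's pivot (axis along y) is at x = 106, z = 122 mm
- barrel_mid (a point): centre of the brass barrel, on its axis: a hexagonal bar 30 mm across flats (35 across corners), 100 mm long along its y axis, the turning axis; this frame turns with it. 66 mm of free height below the axis, so open fingers can straddle the barrel and swing round it. The jaws' uprights stay 70 mm or more either side of this point and reach 16 mm above the axis
- turnbuckle (a joint): barrel angle, rad. It grows and the jaws draw in when the barrel's top moves away from the robot (right-hand turn about jig +y), 3.82 mm per rad for each jaw. At 0 two flats are upright, facing jig +x and -x; flats repeat every pi/3. Starts at 0 to 0.65. Turns with 0.3 N m while free and stays where left; the pads' springs add up to 0.2 N m, then it stiffens quickly
- jaw_l: left jaw (jig +y), blue, slides along jig y with the turnbuckle; origin under its foot, 100 mm from the centre line at angle 0. It carries a dark holder whose reach towards the part was set by hand (0 to 3 mm further in, differs on each jaw), so the barrel angle at which the pads are home is about 2.6 to 3.4 rad and has to be felt or seen
- jaw_r: right jaw (jig -y), mirror image of jaw_l, drawn in equally. Each holder bears an orange pad 36 x 28 mm, 8 thick, on a spring: 4 mm gap to the holder, 24 N when pressed home. At angle 0 and reach 0 its face is 39 mm from the centre line. Above 14 N on each side the grip is firm; above 120 N it marks the part
- part: loose grey machined housing, 40 (x) x 60 (y) x 50 (z) mm, 330 g, standing on the anvil between the pads, up to a few mm off centre; origin at the centre of its underside. The jaws push it to the middle. Its top is then at 82 mm height
- clamp_handle (a joint): toggle clamp handle angle, rad: 0 = up (63 degrees above level, leaning away from the robot), 1.1 = level, at its stop. Grows as the grip is pushed down and away from the robot. Passes over centre at 0.99: beyond, the pad's spring keeps it down; short of that, it springs back. Needs about 2 to 8 N at the grip
- handle_grip (a point): point on the axis of the red round grip (18 mm diameter, from 25 to 75 mm from the pivot), 55 mm from the pivot. It swings down in an arc about the pivot; at the stop it lies at jig x = 161, z = 122 mm
- clamp_arm: steel hold-down arm of the toggle clamp, origin on its pivot at jig x = 75, z = 105 mm; 60 mm long, with a sprung rubber pad 50 mm from the pivot. With the handle up it leans up over the part at 46 degrees, to 150 mm above the bench: a hand on the barrel clears it while it leans up to 43 degrees away from the robot, but withdraw it upright. Level, pad on the part's top, when the handle is down
- bottle: green bottle, 54 mm diameter, 130 mm tall, standing; bystander. Origin under its centre
- driver: screwdriver lying on the bench; bystander. Origin under its middle, along its x
- spare: second housing like the part, standing on the bench beside the jig; bystander. Origin under its centre
Not all that is in view belongs to the job. What is shaped like the part but green or pink is not meant.

How it is judged (in metres and radians):
On the way, in this order (a step that is already met when the one before it is completed fails the run):
1. with the clamp handle still up, the jaws drawn in until both pads grip the part with more than 14 N (contact force between each of jaw_l, jaw_r and part above 14 N and value of joint clamp_handle below 0.4 rad), for 0.2 s.
2. the clamp handle pushed over centre, its pad pressing on the part (value of joint clamp_handle above 1.03 rad and contact force between clamp_arm and part above 8 N), for 0.2 s.
At the end, for the whole second after the job is handed in: each jaw grips the part with more than 14 N; the clamp handle is down over centre (above 1.03 rad) and its pad presses on the part with more than 8 N; the part stands flat on the anvil (within 3 mm in height, 8 mm in x, 0.06 rad of tilt, 0.08 rad of yaw) and at rest (all of step 2 and contact force between each of jaw_l, jaw_r and part above 14 N and z of part in the frame of jig between 0.029 and 0.035 m and x of part in the frame of jig between 0.017 and 0.033 m and angle between part's own z axis and vertical below 0.06 rad and angle between the x axis of part and the x axis of jig, either way round below 0.08 rad and linear speed of part below 0.02 m/s); the robot touches nothing.
It fails at once if a jaw squeezes the part with more than 120 N (contact force between any of jaw_l, jaw_r and part above 120 N).
It fails at once if the bottle, the screwdriver or the spare housing shifted by more than 25 mm (distance of any of bottle, driver, spare from where it was at the start of the episode above 0.025 m).
It also fails if it takes over 72 s, if anything falls off the work surface, if the arm or the gripper's body presses on something with over 40 N, if the wrist force passes 120 N, or if a joint passes its speed limit or range.

### The arm

A 6-joint arm with a two-finger parallel gripper is mounted at the origin on the work surface. World frame = base frame: x ahead of the robot, y to its left, z up, the work surface at z = 0. Lengths are in m, angles in degrees, forces in N, time in s.
With the tool pointing down it reaches from about 0.225 to 0.725 m from the base axis. Payload 3.1 kg.
Tool frame: the origin (TCP) lies between the finger pads; the fingertips stand 14 mm ahead of it and the grasp point (between the pads) lies 5 mm behind it; z points along the fingers, y is the line along which they close (so a half turn about z gives the same grasp; the last joint's range is limited). The gripper opens to 85 mm and grips with 20 to 120 N. Pads are 22 mm wide; open, the fingers measure 114 mm over their backs; the gripper's body (76 mm by 85 mm) begins 54 mm behind the grasp point. The pads swing forward as they close: fully open they stand 13 mm farther back than shut.
Start: joints at [-83.698, 2.75, 5.684, 92.934, 0, 82.678], TCP at [0.124, -0.51, 0.245] pointing down, gripper open.
Joint ranges: [-166.93, 166.93], [-56.73, 111.36], [-69.38, 81.34], [-121.58, 131.49], [-85.45, 84.26], [-180, 180]. Speed limits (degrees/s): [159.86, 159.86, 180, 180, 180, 180].

### API

Orientations are given as [roll, pitch, yaw] about the fixed x, y, z axes, in that order (R = Rz(yaw) Ry(pitch) Rx(roll)).
In Python, from plant import get_obs, snapshot, camera_params, hand_in gives the robot as it stands.
- The arm moves only by the tool send_rows, never from a script. Its argument "commands" is a list of rows, each an object of numbers: "dx", "dy", "dz": the shift along the tool's x, y, z in mm; "turn": the turn about the tool's z in degrees; "claw": the opening, from 0 (shut) to 1 (fully open). In form: [{"dx": .., "dy": .., "dz": .., "turn": .., "claw": ..}, ...]. A call has 1 to 20 rows; each row shifts and turns the commanded pose from where the row before left it, along the tool's axes as they then stand; what a row does not reach is not made up. A row lasts 1/10 s, in which the tool goes at most 50 mm and 8.59 degrees, less where a joint would pass 70% of its speed; a pose out of reach is approached as far as the arm can. A call with a gripper value outside its range is refused whole. The fingers move at their own pace and stop on an object; "newtons" is the grip in N (left out, the last holds). Time passes only in rows, so rows that do not move let the fingers close. It gives the time, the measured TCP pose, the force, the opening and the grip force at its end, in the units of the state.
- get_obs(): the state, without advancing time (a new reading comes with each control period).
- snapshot(name): name is "scene" or "top" or "wrist"; returns the picture (480x640x3 uint8, red, green, blue); there is no depth.
- camera_params(name): a dict with "vertical_fov" (degrees; the focal length in pixels is half the picture's height over the tangent of half this angle, whatever the lens; pixels are square), "cx", "cy" (the principal point, pixels), "rvec" (rotation vector, rad) and "tvec" (3), from world to camera coordinates, as OpenCV has them; the wrist camera has in their place "tool_from_camera" (4x4, takes a point from camera to tool coordinates, whose origin is the TCP and whose axes are the flange's). Camera axes: x right, y down, z forward; pixel columns grow to the right and rows downward; lengths in m; the calibration is good to about 2 mm. A picture is of the moment at which its call begins: read the wrist's pose just before it. camera_params takes no time and is no camera call.
- hand_in(): hands the job in; it is judged then, once.
The state is a dict: "t": time; "q": joint angles; "joint_velocities": joint speeds; "joint_torque": joint torques, N m; "tcp_pos": TCP position; "orientation": TCP orientation; "contact_force": force on the tool from outside, world axes, zero at the start; "wrist_torque": the same for the moment, N m; "width": finger opening in m; "finger_force": force on a finger pad.
Only numpy, scipy, OpenCV 4.12 (cv2) and the standard library are available. Lean on these libraries where they do the work, as an engineer would, in place of code of your own. Each camera call takes 0.05 s, during which the arm holds its last target. There are 200 camera calls.

## Working session

There is one attempt and no reset: what is moved stays moved. The work goes in short steps, Python scripts to look and compute and a tool call to move; the robot and the scene stay as the last step left them, time stands still between calls to the robot, and variables do not carry over. Pictures are saved under pics/ and viewed, at most 10 in all, crops included, and the job is handed in when it is done.

Besides the shell and the picture viewer there is one more tool, called after "Request:" by a JSON object that holds its "api" and its "payload", one argument or row to a line. send_rows: Moves the arm, as the interface text tells. Its arguments: {"type":"object","properties":{"commands":{"type":"array"},"newtons":{"type":"number"}},"required":["commands"]}

```bash
ls; mkdir -p pics
python3 - <<'E'
from plant import *
import cv2
print(get_obs())
for n in("scene","top","wrist"):
    print(n,camera_params(n)); cv2.imwrite(f"pics/{n}0.png",snapshot(n)[:,:,::-1])
E
```

```text
pics
{'t': 0.0, 'q': array([-8.36996784e+01,  2.79221965e+00,  5.58940588e+00,  9.29355465e+01,
        1.84131005e-03,  8.26789746e+01]), 'joint_velocities': array([ 0.00966949,  0.02769131,  0.02159946, -0.09891406,  0.00366112,
       -0.01476098]), 'joint_torque': array([-5.59316268e-04, -3.38783491e+01,  3.20014787e+01,  2.04709580e-02,
       -3.95614097e-04, -7.57229202e-06]), 'tcp_pos': array([ 0.12358226, -0.50962488,  0.24410396]), 'orientation': array([-1.79863002e+02, -1.94573307e-02,  1.36213216e+01]), 'contact_force': array([-0.15639878,  0.01142255,  0.23479881]), 'wrist_torque': array([ 0.00036519, -0.02053607,  0.01107974]), 'finger_force': 0.0, 'width': 0.08517188549422539}
scene {'vertical_fov': 42.8727552792371, 'cx': 322.0517917261282, 'cy': 243.92328744120755, 'rvec': array([ 2.20906627,  0.60469338, -0.27624613]), 'tvec': array([-0.50126624, -0.06677214,  1.42194386])}
top {'vertical_fov': 51.92704626891171, 'cx': 314.5811614040661, 'cy': 237.42202804149176, 'rvec': array([ 2.18221439, -2.15489558,  0.0713883 ]), 'tvec': array([0.06050484, 0.58506243, 1.0788526 ])}
wrist {'vertical_fov': 63.27617320371701, 'cx': 317.70350509029987, 'cy': 241.19764731061935, 'tool_from_camera': array([[-2.99277535e-04, -9.53224501e-01, -3.02263066e-01,
         7.69381687e-02],
       [ 9.99999913e-01, -1.97787345e-04, -3.66375445e-04,
        -7.22356265e-05],
       [ 2.89454242e-04, -3.02263149e-01,  9.53224478e-01,
        -1.28606412e-01],
       [ 0.00000000e+00,  0.00000000e+00,  0.00000000e+00,
         1.00000000e+00]])}
```

View pics/top0.png

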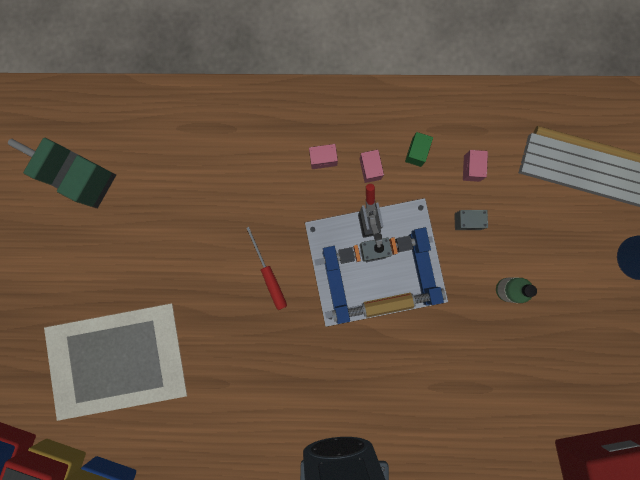

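View pics/scene0.png

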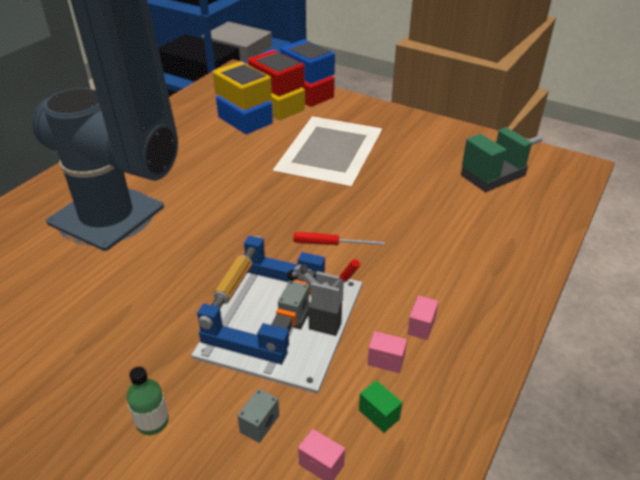

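The top view shows the jig plate with corners near (306,222), (425,199), (447,302) and (325,325). The brass barrel is at (389,304), the part at (375,249) and the red handle at (370,193). The bottle is at (516,290), the screwdriver at (267,270) and the spare housing at (473,219). The green and pink blocks are decoys. There is only one brass barrel and one toggle clamp, so neither is ambiguous.

```bash
cat > h.py <<'E'
import numpy as np, cv2
from plant import *
def K(p,h=480):
    f=h/2/np.tan(np.radians(p["vertical_fov"])/2); return np.array([[f,0,p["cx"]],[0,f,p["cy"]],[0,0,1]])
def ext(n):
    p=camera_params(n); return K(p),cv2.Rodrigues(p["rvec"])[0],np.array(p["tvec"]),p
def ray(n,uv,z):
    k,R,t,p=ext(n); d=R.T@np.linalg.inv(k)@np.array([*uv,1.]); c=-R.T@t
    return c+d*(z-c[2])/d[2]
def proj(n,P):
    k,R,t,p=ext(n); return cv2.projectPoints(np.array(P,float).reshape(-1,3),p["rvec"],p["tvec"],k,None)[0][:,0]
E
python3 - <<'E'
from h import *
im=cv2.imread("pics/top0.png"); hsv=cv2.cvtColor(im,cv2.COLOR_BGR2HSV)
roi=np.zeros(im.shape[:2],np.uint8); roi[190:335,295:455]=255
m=((hsv[:,:,1]<60)&(hsv[:,:,2]>110)).astype(np.uint8)*roi
c=max(cv2.findContours(cv2.morphologyEx(m,cv2.MORPH_OPEN,np.ones((3,3))),0,2)[0],key=cv2.contourArea)
h=cv2.convexHull(c); r=cv2.minAreaRect(h); b=cv2.boxPoints(r); print("box",b)
W=np.array([ray("top",q,.012)[:2] for q in b]); print(W, W.mean(0),[np.linalg.norm(W[i]-W[i-1]) for i in range(4)])
for i in range(4):
    d=W[i]-W[i-1]; print(np.degrees(np.arctan2(d[1],d[0])))
br=cv2.inRange(hsv,(15,70,80),(32,255,255))&roi
br=cv2.morphologyEx(br,cv2.MORPH_OPEN,np.ones((3,3)))
c=max(cv2.findContours(br,0,2)[0],key=cv2.contourArea); r=cv2.minAreaRect(c); print("barrel",r)
print(ray("top",r[0],.088)); bb=cv2.boxPoints(r); print([ray("top",q,.09)[:2] for q in bb])
red=(cv2.inRange(hsv,(0,150,70),(8,255,255))|cv2.inRange(hsv,(172,150,70),(180,255,255)))&roi
red[:]=0 if False else red
rr=cv2.inRange(hsv[170:215,350:390],(0,140,60),(8,255,255))|cv2.inRange(hsv[170:215,350:390],(172,140,60),(180,255,255))
ys,xs=np.nonzero(rr); print("red",xs.min()+350,xs.max()+350,ys.min()+170,ys.max()+170)
E
```

```text
box [[338.60983 264.07925]
 [411.5383  249.26567]
 [420.48135 293.29288]
 [347.5529  308.10645]]
[[ 0.52569992  0.01312212]
 [ 0.56118069 -0.15090851]
 [ 0.46274471 -0.17052161]
 [ 0.42752166 -0.00778675]] [ 0.49428675 -0.07902368] [np.float64(0.10038003953017426), np.float64(0.167824112013151), np.float64(0.10037089655803659), np.float64(0.16650314387413948)]
12.022577959503055
-77.79463060204239
-168.7315431700474
102.21295747328641
barrel ((389.1153869628906, 305.576904296875), (13.335896492004395, 48.244571685791016), 78.69007110595703)
[ 0.43829248 -0.09055152  0.088     ]
[array([ 0.4413805 , -0.03847089]), array([ 0.46232594, -0.13665439]), array([ 0.43541302, -0.14197661]), array([ 0.41451192, -0.04402294])]
red 366 374 184 204
```

Run:
```python
from h import *
im=cv2.imread("pics/top0.png"); hsv=cv2.cvtColor(im,cv2.COLOR_BGR2HSV)
roi=np.zeros(im.shape[:2],np.uint8); roi[195:332,298:452]=1
m=((im[:,:,0].astype(int)>im[:,:,2]-8)&(hsv[:,:,2]>70)).astype(np.uint8)*roi
n,l,s,_=cv2.connectedComponentsWithStats(m); k=1+np.argmax(s[1:,4]); m=(l==k).astype(np.uint8)
cs=cv2.findContours(m,0,2)[0]; h=cv2.convexHull(np.vstack(cs))
a=cv2.approxPolyDP(h,6,True)[:,0]; print(a.tolist())
r=cv2.minAreaRect(h); print(r)
C=np.array([[306,222],[425,199],[447,302],[325,325]],float) # rough corners
W=np.array([ray("top",q,.012)[:2] for q in C]); print(W,[np.linalg.norm(W[i]-W[i-1]) for i in range(4)])
L=np.array([[.12,.14],[.12,-.14],[-.12,-.14],[-.12,.14]])
def kab(W):
    A=L-L.mean(0);B=W-W.mean(0);H=A.T@B; th=np.arctan2(H[0,1]-H[1,0],H[0,0]+H[1,1]); return W.mean(0),th
c,th=kab(W); print(c,np.degrees(th))
R=np.array([[np.cos(th),-np.sin(th)],[np.sin(th),np.cos(th)]])
P=[[*(c+R@l),.012] for l in L]; print("reproj",proj("top",P),proj("scene",P))
print("barrel expected", c+R@[-.095,0])
print("proj base",proj("top",[[0,0,0],[.12,-.51,.24]]))
crop=np.hstack([cv2.resize(im[185:335,290:460],None,fx=3.5,fy=3.5,interpolation=2)])
cv2.imwrite("pics/crop1.png",crop)
```

```text
[[424, 199], [447, 301], [325, 325], [305, 223]]
((375.319580078125, 259.6071472167969), (110.70296478271484, 124.54456329345703), 78.57881164550781)
[[ 0.62038909  0.08813733]
 [ 0.67604471 -0.18178581]
 [ 0.44424449 -0.22938498]
 [ 0.38938343  0.04223695]] [np.float64(0.23552167303575292), np.float64(0.27560125068982844), np.float64(0.23663689808933547), np.float64(0.2771068621679328)]
[ 0.53251543 -0.07019913] 11.48668361656689
reproj [[304.8015234  221.18165557]
 [425.75135292 198.16041198]
 [447.86492328 302.66501024]
 [324.60128467 326.05577767]] [[362.09631051 283.22148449]
 [315.76164389 392.2983791 ]
 [189.04527256 355.55128465]
 [253.03172066 257.21657734]]
barrel expected [ 0.43941819 -0.08911744]
proj base [[342.22252936 504.70522277]
 [647.61021186 502.13548627]]
```

View pics/crop1.png

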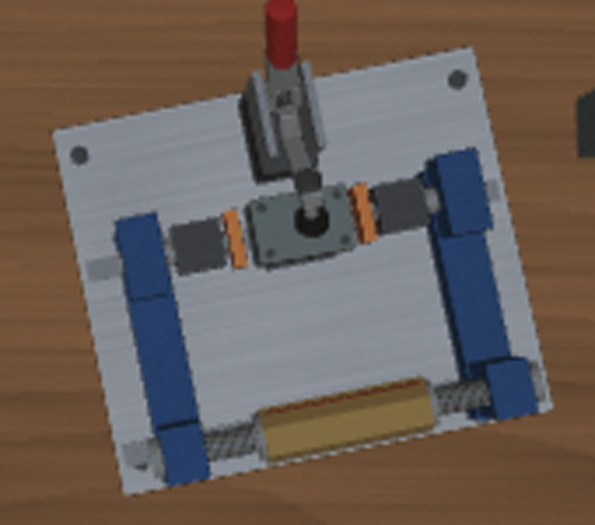

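The crop confirms the jig at (0.5325, -0.070) with a yaw of 11.5°, and the barrel at (0.439, -0.089). It also shows both orange pads standing clear of the part and the handle up.

The tool can't tilt, so I'll ratchet the barrel round: closed fingertips push down on the hexagon's far corner, one stroke at a time.

Request:
{"api": "send_rows", "payload": {
  "commands": [
    {"turn": 2.1,"claw": 0,"dx": 20,"dy": -17},
    {"dx": 30,"dy": -25.5,"claw": 0},
    {"dx": 30,"dy": -25.5,"claw": 0},
    {"dx": 30,"dy": -25.5,"claw": 0},
    {"dx": 30,"dy": -25.5,"claw": 0},
    {"dx": 30,"dy": -25.5,"claw": 0},
    {"dx": 30,"dy": -25.5,"claw": 0},
    {"dx": 30,"dy": -25.5,"claw": 0},
    {"dx": 30,"dy": -25.5,"claw": 0},
    {"dx": 30,"dy": -25.5,"claw": 0},
    {"dx": 30,"dy": -25.5,"claw": 0},
    {"dx": 30,"dy": -25.5,"claw": 0},
    {"dx": 30,"dy": -25.5,"claw": 0},
    {"dx": 30,"dy": -25.5,"claw": 0},
    {"dx": 5,"dy": 0,"claw": 0},
    {"dx": 0,"claw": 0}
  ],
  "newtons": 40
}}

```text
invalid input at $.commands[0]: expected keys dx, dy, dz, turn, claw
```

```bash
cat >> h.py <<'E'
from scipy.spatial.transform import Rotation as Ro
C=np.array([.5325,-.0702]); TH=np.radians(11.49)
RJ=np.array([[np.cos(TH),-np.sin(TH)],[np.sin(TH),np.cos(TH)]])
def st():
    o=get_obs(); j=RJ.T@(o["tcp_pos"][:2]-C); f=o["contact_force"]; g=RJ.T@f[:2]
    print("t%.2f jig x %.1f y %.1f z %.1f mm tip z %.1f | ori"%(o["t"],*j*1e3,o["tcp_pos"][2]*1e3,o["tcp_pos"][2]*1e3-14),o["orientation"].round(2),"F jig",g.round(1),f[2].round(1),"w %.4f"%o["width"]); return o
def wproj(o,P):
    p=camera_params("wrist"); T=np.eye(4); T[:3,:3]=Ro.from_euler("xyz",o["orientation"],degrees=True).as_matrix(); T[:3,3]=o["tcp_pos"]
    M=np.linalg.inv(T@p["tool_from_camera"]); P=np.array(P).reshape(-1,3)@M[:3,:3].T+M[:3,3]
    q=P@K(p).T; return q[:,:2]/q[:,2:]
def j2w(x,y,z): return np.array([*(C+RJ@[x/1e3,y/1e3]),z/1e3])
E
python3 - <<'E'
from h import *
o=st(); cv2.imwrite("pics/w1.png",snapshot("wrist")[:,:,::-1])
for a in range(-30,181,15): print(a,wproj(o,[j2w(-95+17.5*np.cos(np.radians(a)),y,80+17.5*np.sin(np.radians(a))) for y in(-50,0,50)]).round(0).tolist())
E
```

```text
t0.15 jig x -488.3 y -349.3 z 244.4 mm tip z 230.4 | ori [-1.799e+02 -1.000e-02  1.363e+01] F jig [-0.3 -0.4] -0.3 w 0.0854
-30 [[-280.0, -639.0], [-387.0, -645.0], [-494.0, -651.0]]
-15 [[-295.0, -662.0], [-404.0, -668.0], [-515.0, -674.0]]
0 [[-310.0, -683.0], [-423.0, -690.0], [-536.0, -696.0]]
15 [[-326.0, -701.0], [-441.0, -708.0], [-557.0, -714.0]]
30 [[-339.0, -714.0], [-457.0, -721.0], [-575.0, -728.0]]
45 [[-350.0, -720.0], [-469.0, -727.0], [-590.0, -734.0]]
60 [[-356.0, -719.0], [-477.0, -726.0], [-599.0, -733.0]]
75 [[-358.0, -711.0], [-480.0, -718.0], [-601.0, -725.0]]
90 [[-356.0, -695.0], [-476.0, -702.0], [-597.0, -709.0]]
105 [[-348.0, -675.0], [-467.0, -682.0], [-587.0, -688.0]]
120 [[-337.0, -651.0], [-454.0, -657.0], [-572.0, -664.0]]
135 [[-323.0, -626.0], [-437.0, -632.0], [-553.0, -638.0]]
150 [[-308.0, -601.0], [-419.0, -607.0], [-532.0, -614.0]]
165 [[-292.0, -579.0], [-401.0, -585.0], [-510.0, -591.0]]
180 [[-277.0, -561.0], [-384.0, -567.0], [-490.0, -573.0]]
```

View pics/w1.png

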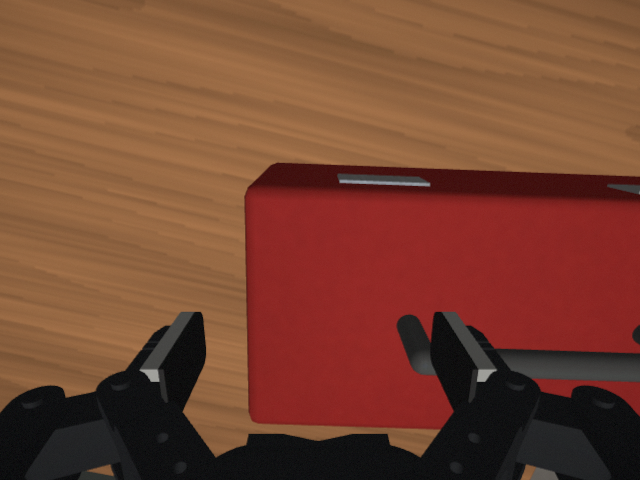

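The move was refused because every row needs all five keys. This picture is still the start pose: open fingers at (180,370) and (460,370) over a red toolbox. I'll send it again with complete rows.

Request:
{"api": "send_rows", "payload": {
  "commands": [
    {"turn": 2.1,"claw": 0,"dx": 20,"dy": -17,"dz": 0},
    {"dx": 30,"dy": -25.5,"dz": 0,"turn": 0,"claw": 0},
    {"dx": 30,"dy": -25.5,"dz": 0,"turn": 0,"claw": 0},
    {"dx": 30,"dy": -25.5,"dz": 0,"turn": 0,"claw": 0},
    {"dx": 30,"dy": -25.5,"dz": 0,"turn": 0,"claw": 0},
    {"dx": 30,"dy": -25.5,"dz": 0,"turn": 0,"claw": 0},
    {"dx": 30,"dy": -25.5,"dz": 0,"turn": 0,"claw": 0},
    {"dx": 30,"dy": -25.5,"dz": 0,"turn": 0,"claw": 0},
    {"dx": 30,"dy": -25.5,"dz": 0,"turn": 0,"claw": 0},
    {"dx": 30,"dy": -25.5,"dz": 0,"turn": 0,"claw": 0},
    {"dx": 30,"dy": -25.5,"dz": 0,"turn": 0,"claw": 0},
    {"dx": 30,"dy": -25.5,"dz": 0,"turn": 0,"claw": 0},
    {"dx": 30,"dy": -25.5,"dz": 0,"turn": 0,"claw": 0},
    {"dx": 30,"dy": -25.5,"dz": 0,"turn": 0,"claw": 0},
    {"dx": 5,"dy": 0,"dz": 0,"turn": 0,"claw": 0},
    {"dx": 0,"dy": 0,"dz": 0,"turn": 0,"claw": 0}
  ],
  "newtons": 40
}}

```text
t: 1.8
tcp_pos: [0.4602, -0.0846, 0.2448]
orientation: [-180.0, 0.1, 11.7]
contact_force: [-0.2, -0.3, 0.5]
width: -0.0
finger_force: 0.0
```

Run:
```python
from h import *
o=st(); cv2.imwrite("pics/w2.png",snapshot("wrist")[:,:,::-1])
for a in range(-30,181,15): print(a,wproj(o,[j2w(-95+17.5*np.cos(np.radians(a)),y,80+17.5*np.sin(np.radians(a))) for y in(-50,0,50)]).round(0).tolist())
```

```text
t1.80 jig x -73.7 y 0.3 z 244.8 mm tip z 230.8 | ori [-1.800e+02  6.000e-02  1.167e+01] F jig [-0.3 -0.2] 0.5 w -0.0000
-30 [[380.0, 226.0], [318.0, 226.0], [256.0, 226.0]]
-15 [[381.0, 225.0], [318.0, 225.0], [255.0, 225.0]]
0 [[382.0, 226.0], [318.0, 226.0], [254.0, 226.0]]
15 [[383.0, 228.0], [318.0, 228.0], [253.0, 228.0]]
30 [[384.0, 232.0], [318.0, 232.0], [253.0, 232.0]]
45 [[385.0, 237.0], [318.0, 237.0], [252.0, 237.0]]
60 [[385.0, 243.0], [318.0, 243.0], [252.0, 242.0]]
75 [[385.0, 249.0], [318.0, 249.0], [252.0, 248.0]]
90 [[385.0, 255.0], [318.0, 255.0], [252.0, 254.0]]
105 [[384.0, 260.0], [318.0, 260.0], [252.0, 260.0]]
120 [[384.0, 264.0], [318.0, 264.0], [253.0, 264.0]]
135 [[383.0, 268.0], [318.0, 267.0], [254.0, 267.0]]
150 [[382.0, 269.0], [318.0, 269.0], [254.0, 269.0]]
165 [[381.0, 269.0], [318.0, 269.0], [255.0, 269.0]]
180 [[380.0, 268.0], [318.0, 268.0], [256.0, 268.0]]
```

View pics/w2.png

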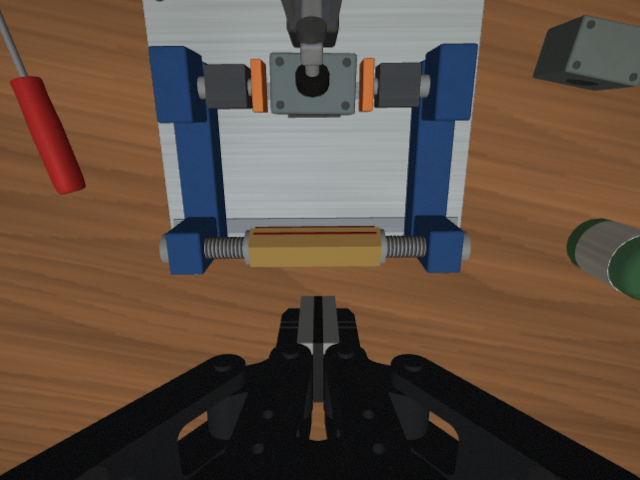

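The wrist view shows the barrel spanning cols 249–382 and rows 226–267, which matches the calibration. There is a facet edge near row 239 and a red stripe at row 233. The pads at cols 259 and 367 are clear of the part. Next I'll measure the facet edges.

```bash
cat >> h.py <<'E'
def prof(o,im,r0=220,r1=275,c0=290,c1=345):
    print([(r,*im[r,c0:c1].mean(0).round(0).astype(int).tolist()) for r in range(r0,r1)])
E
python3 - <<'E'
from h import *
im=cv2.imread("pics/w2.png"); prof(None,im,222,273)
E
```

```text
[(222, 139, 131, 126), (223, 137, 130, 125), (224, 137, 130, 124), (225, 123, 117, 117), (226, 64, 62, 86), (227, 30, 54, 86), (228, 49, 90, 117), (229, 50, 91, 118), (230, 50, 91, 118), (231, 44, 80, 109), (232, 23, 36, 77), (233, 20, 24, 83), (234, 37, 60, 115), (235, 49, 91, 118), (236, 50, 91, 118), (237, 49, 91, 118), (238, 50, 91, 118), (239, 49, 91, 118), (240, 49, 91, 118), (241, 49, 91, 118), (242, 49, 91, 118), (243, 49, 91, 118), (244, 50, 91, 118), (245, 50, 91, 118), (246, 53, 97, 125), (247, 62, 114, 143), (248, 65, 120, 150), (249, 65, 120, 150), (250, 65, 120, 150), (251, 65, 120, 150), (252, 65, 120, 150), (253, 65, 120, 150), (254, 65, 120, 149), (255, 65, 120, 150), (256, 65, 120, 150), (257, 65, 120, 150), (258, 65, 120, 150), (259, 65, 120, 150), (260, 65, 120, 150), (261, 65, 120, 150), (262, 65, 119, 150), (263, 65, 119, 150), (264, 65, 119, 149), (265, 65, 118, 149), (266, 62, 108, 142), (267, 58, 91, 132), (268, 58, 91, 132), (269, 58, 91, 132), (270, 58, 90, 131), (271, 58, 90, 131), (272, 57, 89, 130)]
```

Request:
{"api": "send_rows", "payload": {
  "commands": [
    {"dx": 4,"dy": 0,"dz": 40,"turn": 0,"claw": 0},
    {"dx": 0,"dy": 0,"dz": 40,"turn": 0,"claw": 0},
    {"dx": 0,"dy": 0,"dz": 40,"turn": 0,"claw": 0},
    {"dx": 0,"dy": 0,"dz": 20,"turn": 0,"claw": 0},
    {"dx": 0,"dy": 0,"dz": 0,"turn": 0,"claw": 0}
  ]
}}

```text
t: 2.35
tcp_pos: [0.462, -0.0854, 0.1031]
orientation: [-179.9, 0.2, 11.4]
contact_force: [-0.3, -0.4, 1.4]
width: 0.0
finger_force: 0.0
```

```bash
python3 -c "
from h import *
st()"
```

```text
t2.35 jig x -72.2 y -0.8 z 103.1 mm tip z 89.1 | ori [-1.7991e+02  1.5000e-01  1.1370e+01] F jig [-0.4 -0.3] 1.4 w 0.0000
```

Request:
{"api": "send_rows", "payload": {
  "commands": [
    {"dx": 0,"dy": 0,"dz": 3,"turn": 0,"claw": 0},
    {"dx": 0,"dy": 0,"dz": 3,"turn": 0,"claw": 0},
    {"dx": 0,"dy": 0,"dz": 3,"turn": 0,"claw": 0},
    {"dx": 0,"dy": 0,"dz": 2,"turn": 0,"claw": 0}
  ]
}}

```text
t: 2.75
tcp_pos: [0.4656, -0.085, 0.0962]
orientation: [179.9, -0.3, 11.5]
contact_force: [1.0, 1.0, 6.5]
width: -0.0001
finger_force: 2.8
```

```bash
python3 -c "
from h import *
st()"
```

```text
t2.75 jig x -68.5 y -1.2 z 96.2 mm tip z 82.2 | ori [179.89  -0.25  11.51] F jig [1.2 0.8] 6.5 w -0.0001
```

Request:
{"api": "send_rows", "payload": {
  "commands": [
    {"dx": 0,"dy": 0,"dz": 2,"turn": 0,"claw": 0},
    {"dx": 0,"dy": 0,"dz": 2,"turn": 0,"claw": 0},
    {"dx": 0,"dy": 0,"dz": 0,"turn": 0,"claw": 0}
  ]
}}

```text
t: 3.05
tcp_pos: [0.4674, -0.085, 0.0937]
orientation: [179.8, -0.5, 11.6]
contact_force: [2.8, 0.9, 6.8]
width: 0.0002
finger_force: 3.5
```

```bash
python3 -c "
from h import *
o=st(); im=snapshot('wrist')[:,:,::-1]; cv2.imwrite('pics/w3.png',im); st()
"
```

```text
t3.05 jig x -66.7 y -1.5 z 93.7 mm tip z 79.7 | ori [179.82  -0.48  11.55] F jig [2.9 0.3] 6.8 w 0.0002
t3.10 jig x -66.7 y -1.6 z 93.7 mm tip z 79.7 | ori [179.82  -0.48  11.55] F jig [3.4 0.6] 8.2 w 0.0001
```

View pics/w3.png

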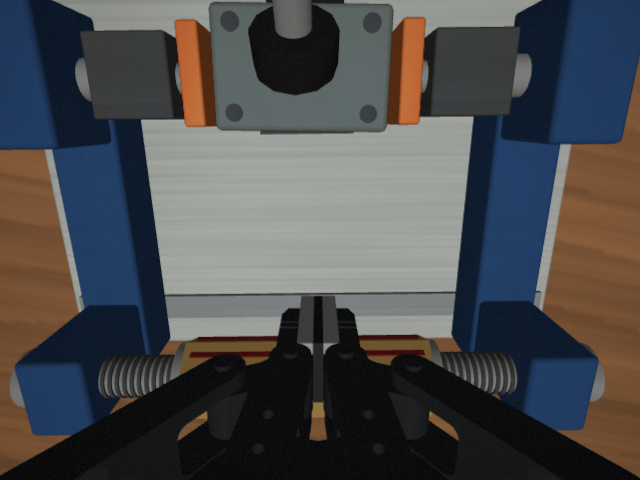

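The fingertip slid off outward: the tip is now at jig x −66.7, and the arm is compliant at about 1–1.6 N/mm. The view shows the pads still not touching the part at cols 195 and 410.

A steep flat sheds the finger, so I'll come from the robot side instead. The finger edge will sit near the leading end of an upper flat and push along an arc about the axis, forward first and then down.

Request:
{"api": "send_rows", "payload": {
  "commands": [
    {"dx": 2,"dy": -1,"dz": -30,"turn": 0,"claw": 0},
    {"dx": 0,"dy": 0,"dz": -15,"turn": 0,"claw": 0},
    {"dx": -27,"dy": 0,"dz": 0,"turn": 0,"claw": 0},
    {"dx": -29,"dy": 0,"dz": 0,"turn": 0,"claw": 0},
    {"dx": 0,"dy": 0,"dz": 0,"turn": 0,"claw": 0},
    {"dx": 0,"dy": 0,"dz": 0,"turn": 0,"claw": 0}
  ]
}}

```text
t: 3.7
tcp_pos: [0.4107, -0.0944, 0.1353]
orientation: [180.0, -0.0, 11.5]
contact_force: [0.2, -0.3, 0.3]
width: -0.0001
finger_force: 0.0
```

```bash
cat >> h.py <<'E'
def corners(o,im,shift=0):
    "facet edges of the barrel in the wrist view -> elevation of the edge, deg"
    a=np.arange(-20,200,1.); P=[j2w(-95+17.4*np.cos(np.radians(x)),0,80+17.4*np.sin(np.radians(x))) for x in a]
    return a,wproj(o,P)
E
python3 - <<'E'
from h import *
o=st(); im=snapshot("wrist")[:,:,::-1].copy(); cv2.imwrite("pics/w4.png",im)
a,p=corners(o,im); print(p[[20,60,110,160]].round(0).tolist())
P=wproj(o,[j2w(-95,y,80) for y in(-40,40)]); print(P)
for c in (int(P[:,0].min()),int(P[:,0].max())):
    g=im[:,c-4:c+5].mean((1)).round(0).astype(int); lo,hi=int(p[:,1].min())-6,int(p[:,1].max())+6
    d=[(r,g[r].tolist()) for r in range(max(lo,0),min(hi,479)) if abs(g[r]-g[r-1]).sum()>12]; print(c,d)
print([(int(x),round(float(q[1]),1)) for x,q in zip(a,p)][::10])
E
```

```text
t3.70 jig x -124.2 y 0.6 z 135.3 mm tip z 121.3 | ori [ 1.7998e+02 -4.0000e-02  1.1490e+01] F jig [ 0.1 -0.3] 0.3 w -0.0001
[[319.0, 185.0], [319.0, 198.0], [319.0, 230.0], [319.0, 254.0]]
[[401.24782362 220.46054813]
 [237.05330863 220.51306411]]
237 [(183, [156, 158, 153]), (184, [112, 112, 109]), (185, [104, 106, 108]), (186, [61, 94, 113]), (187, [46, 86, 111]), (191, [42, 78, 104]), (192, [25, 42, 77]), (193, [15, 18, 69]), (194, [26, 32, 100]), (195, [38, 61, 117]), (196, [46, 87, 111]), (213, [51, 92, 118]), (214, [61, 110, 137]), (215, [69, 122, 150]), (249, [61, 111, 138]), (250, [44, 81, 105]), (252, [48, 83, 112]), (253, [55, 85, 123])]
401 [(181, [157, 160, 155]), (182, [126, 128, 124]), (183, [94, 99, 100]), (184, [79, 102, 116]), (185, [47, 86, 111]), (190, [33, 59, 89]), (191, [13, 15, 63]), (192, [21, 23, 92]), (193, [36, 56, 120]), (194, [46, 86, 111]), (212, [57, 104, 130]), (213, [67, 121, 149]), (247, [63, 114, 141]), (248, [49, 91, 116]), (249, [43, 81, 105]), (251, [50, 82, 116])]
[(-20, 185.0), (-10, 184.4), (0, 184.9), (10, 186.5), (20, 189.3), (30, 193.1), (40, 198.0), (50, 203.7), (60, 210.0), (70, 216.7), (80, 223.6), (90, 230.3), (100, 236.6), (110, 242.3), (120, 247.2), (130, 251.1), (140, 253.9), (150, 255.6), (160, 256.2), (170, 255.7), (180, 254.2), (190, 251.7)]
```

Request:
{"api": "send_rows", "payload": {
  "commands": [
    {"dx": 0,"dy": 0,"dz": 20,"turn": 0,"claw": 0},
    {"dx": 0,"dy": 0,"dz": 9,"turn": 0,"claw": 0},
    {"dx": 4,"dy": 0,"dz": 0,"turn": 0,"claw": 0},
    {"dx": 4,"dy": 0,"dz": 0,"turn": 0,"claw": 0},
    {"dx": 4,"dy": 0,"dz": 0,"turn": 0,"claw": 0},
    {"dx": 4,"dy": 0,"dz": 0,"turn": 0,"claw": 0},
    {"dx": 4,"dy": 0,"dz": 1,"turn": 0,"claw": 0},
    {"dx": 4,"dy": 0,"dz": 1,"turn": 0,"claw": 0},
    {"dx": 0,"dy": 0,"dz": 0,"turn": 0,"claw": 0}
  ]
}}

```text
t: 4.65
tcp_pos: [0.4224, -0.092, 0.1064]
orientation: [179.8, 1.7, 11.4]
contact_force: [-34.6, -6.1, 28.2]
width: 0.0
finger_force: 22.3
```

```bash
python3 -c "
from h import *
st()"
```

```text
t4.65 jig x -112.3 y 0.6 z 106.4 mm tip z 92.4 | ori [179.79   1.69  11.41] F jig [-35.2   0.9] 28.2 w 0.0000
```

Request:
{"api": "send_rows", "payload": {
  "commands": [
    {"dx": 2,"dy": 0,"dz": -1,"turn": 0,"claw": 0},
    {"dx": 2,"dy": 0,"dz": -1,"turn": 0,"claw": 0},
    {"dx": 0,"dy": 0,"dz": 0,"turn": 0,"claw": 0}
  ]
}}

```text
t: 4.95
tcp_pos: [0.4228, -0.0918, 0.1068]
orientation: [179.8, 2.2, 11.3]
contact_force: [-39.4, -9.0, 25.6]
width: 0.0001
finger_force: 23.3
```

```bash
python3 -c "
from h import *
st(); im=snapshot('wrist')[:,:,::-1]; cv2.imwrite('pics/w5.png',im)"
```

```text
t4.95 jig x -111.8 y 0.7 z 106.8 mm tip z 92.8 | ori [179.79   2.15  11.35] F jig [-40.4  -1. ] 25.6 w 0.0001
```

View pics/w5.png

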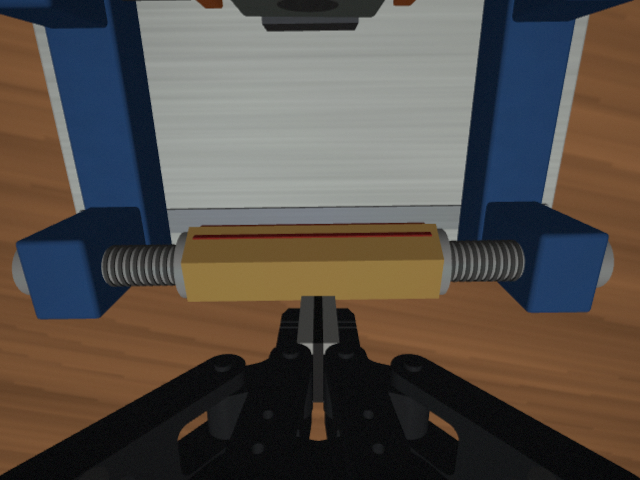

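The finger is now behind the barrel at (318,300) with the facet edge at row 262. The barrel hasn't turned yet because too much of the force points down, so I'll ease up on z.

Request:
{"api": "send_rows", "payload": {
  "commands": [
    {"dx": 0,"dy": 0,"dz": -2,"turn": 0,"claw": 0},
    {"dx": 1,"dy": 0,"dz": -2,"turn": 0,"claw": 0},
    {"dx": 1,"dy": 0,"dz": -2,"turn": 0,"claw": 0},
    {"dx": 0,"dy": 0,"dz": 0,"turn": 0,"claw": 0}
  ]
}}

```text
t: 5.4
tcp_pos: [0.4394, -0.0886, 0.1125]
orientation: [-180.0, 0.1, 11.5]
contact_force: [0.4, 0.2, -0.5]
width: 0.0001
finger_force: 0.0
```

```bash
python3 -c "
from h import *
st()"
```

```text
t5.40 jig x -94.9 y 0.5 z 112.5 mm tip z 98.5 | ori [-1.7999e+02  1.1000e-01  1.1470e+01] F jig [0.5 0.2] -0.5 w 0.0001
```

```bash
cat >> h.py <<'E'
def edges():
    o=st(); im=snapshot("wrist")[:,:,::-1].copy(); a,p=corners(o,im)
    for y in(-40,40):
        P=[j2w(-95+17.4*np.cos(np.radians(x)),y,80+17.4*np.sin(np.radians(x))) for x in a]; q=wproj(o,P)
        c=int(q[110,0]); g=im[:,c-4:c+5].astype(float).mean(1)
        i0=int(np.argmin(q[:,1])); i1=int(np.argmax(q[:,1])); out=[]
        for r in range(max(1,int(q[i0,1])-3),min(478,int(q[i1,1])+4)):
            d=np.abs(g[r+1]-g[r-1]).sum()
            if d>14: out.append((r,int(np.interp(r,q[i0:i1,1],a[i0:i1])),g[r].astype(int).tolist()))
        print(y,c,out)
E
python3 -c "
from h import *
edges()"
```

```text
t5.40 jig x -94.9 y 0.5 z 112.5 mm tip z 98.5 | ori [-1.7999e+02  1.1000e-01  1.1470e+01] F jig [0.5 0.2] -0.5 w 0.0001
-40 416 [(254, -20, [130, 130, 125]), (255, -20, [110, 112, 110]), (256, -20, [27, 51, 66]), (258, -7, [26, 48, 73]), (259, -2, [25, 38, 92]), (260, 1, [26, 39, 93]), (261, 5, [26, 51, 66]), (272, 30, [27, 51, 66]), (273, 31, [40, 76, 98]), (274, 33, [61, 112, 143]), (315, 91, [60, 111, 141]), (316, 93, [58, 105, 136]), (332, 127, [54, 97, 129]), (333, 131, [52, 83, 119])]
40 222 [(256, -20, [129, 125, 120]), (257, -20, [110, 109, 106]), (258, -8, [27, 52, 67]), (260, 1, [26, 48, 75]), (261, 5, [26, 36, 97]), (262, 8, [26, 36, 98]), (263, 11, [27, 52, 67]), (274, 33, [26, 51, 67]), (275, 35, [41, 77, 98]), (276, 36, [62, 113, 143]), (317, 94, [60, 112, 141]), (318, 96, [56, 104, 134]), (334, 136, [55, 98, 129]), (335, 148, [51, 80, 117])]
```

That worked: the red stripe moved from about 35° elevation to about 2°, so the barrel turned roughly 33° and now stands near 57°. Next is a longer stroke on the next flat, planned from the stiffness I measured.

Request:
{"api": "send_rows", "payload": {
  "commands": [
    {"dx": 0,"dy": 0,"dz": -8,"turn": 0,"claw": 0},
    {"dx": -14,"dy": 0,"dz": 0,"turn": 0,"claw": 0},
    {"dx": -14,"dy": 0,"dz": 0,"turn": 0,"claw": 0},
    {"dx": 0,"dy": 0,"dz": 10,"turn": 0,"claw": 0},
    {"dx": 0,"dy": 0,"dz": 9,"turn": 0,"claw": 0},
    {"dx": 0,"dy": 0,"dz": 0,"turn": 0,"claw": 0},
    {"dx": 3,"dy": 0,"dz": 0,"turn": 0,"claw": 0},
    {"dx": 4,"dy": 0,"dz": -1,"turn": 0,"claw": 0},
    {"dx": 4,"dy": 0,"dz": -1,"turn": 0,"claw": 0},
    {"dx": 4,"dy": 0,"dz": -2,"turn": 0,"claw": 0},
    {"dx": 4,"dy": 0,"dz": -2,"turn": 0,"claw": 0},
    {"dx": 4,"dy": 0,"dz": -2,"turn": 0,"claw": 0},
    {"dx": 0,"dy": 0,"dz": 0,"turn": 0,"claw": 0}
  ]
}}

```text
t: 6.75
tcp_pos: [0.427, -0.0903, 0.108]
orientation: [180.0, 1.2, 11.5]
contact_force: [-20.6, -4.6, 8.9]
width: 0.0
finger_force: 9.6
```

```bash
python3 -c "
from h import *
edges()"
```

```text
t6.75 jig x -107.4 y 1.3 z 108.0 mm tip z 94.0 | ori [179.99   1.22  11.45] F jig [-21.1  -0.4] 8.9 w 0.0000
-40 424 [(229, -18, [124, 123, 118]), (230, -18, [108, 110, 108]), (231, -18, [46, 65, 77]), (232, -18, [27, 51, 67]), (233, -8, [27, 47, 76]), (234, -2, [26, 36, 95]), (235, 2, [24, 37, 90]), (236, 5, [25, 48, 68]), (246, 28, [27, 51, 66]), (247, 30, [33, 62, 80]), (248, 32, [49, 91, 117]), (249, 33, [60, 111, 142]), (292, 91, [58, 108, 139]), (311, 130, [55, 97, 129]), (312, 134, [53, 82, 119])]
40 218 [(231, -18, [128, 122, 117]), (232, -18, [116, 113, 111]), (233, -10, [67, 80, 87]), (234, -2, [26, 51, 67]), (235, 1, [26, 48, 75]), (236, 5, [26, 37, 98]), (237, 8, [24, 31, 102]), (238, 11, [25, 43, 72]), (239, 14, [28, 52, 67]), (249, 33, [30, 57, 73]), (250, 35, [45, 84, 107]), (251, 36, [61, 112, 143]), (294, 94, [60, 110, 140]), (313, 138, [55, 98, 130]), (314, 150, [52, 82, 118])]
```

Request:
{"api": "send_rows", "payload": {
  "commands": [
    {"dx": 2,"dy": 0,"dz": 0.5,"turn": 0,"claw": 0},
    {"dx": 2,"dy": 0,"dz": 0.5,"turn": 0,"claw": 0},
    {"dx": 2,"dy": 0,"dz": 0.5,"turn": 0,"claw": 0},
    {"dx": 1,"dy": 0,"dz": 0.5,"turn": 0,"claw": 0},
    {"dx": 1,"dy": 0,"dz": 0.5,"turn": 0,"claw": 0},
    {"dx": 0,"dy": 0,"dz": 0,"turn": 0,"claw": 0}
  ]
}}

```text
t: 7.4
tcp_pos: [0.4398, -0.0883, 0.1091]
orientation: [179.9, 0.5, 11.5]
contact_force: [-14.0, -0.8, 15.1]
width: 0.0
finger_force: 8.2
```

```bash
python3 -c "
from h import *
edges()"
```

```text
t7.40 jig x -94.4 y 0.7 z 109.1 mm tip z 95.1 | ori [179.92   0.46  11.5 ] F jig [-13.9   2. ] 15.1 w 0.0000
-40 418 [(259, -20, [129, 130, 125]), (260, -20, [137, 140, 136]), (261, -10, [126, 133, 137]), (262, -4, [59, 87, 110]), (263, 0, [42, 78, 103]), (295, 57, [41, 78, 103]), (296, 58, [47, 89, 113]), (297, 60, [60, 110, 137]), (298, 61, [63, 116, 144]), (332, 113, [62, 116, 144]), (333, 115, [59, 106, 136]), (334, 118, [51, 80, 117])]
40 220 [(262, -5, [128, 128, 128]), (263, 0, [99, 104, 123]), (264, 3, [34, 61, 97]), (265, 6, [42, 80, 103]), (297, 60, [41, 80, 103]), (298, 61, [48, 90, 113]), (299, 62, [61, 111, 138]), (300, 64, [65, 118, 145]), (334, 117, [63, 117, 144]), (335, 120, [60, 108, 137]), (336, 123, [51, 81, 118])]
```

The barrel is now at about 90°, with facet edges at 60° and 120°. Next stroke.

Request:
{"api": "send_rows", "payload": {
  "commands": [
    {"dx": 0,"dy": 0,"dz": -12,"turn": 0,"claw": 0},
    {"dx": -14,"dy": 0,"dz": 0,"turn": 0,"claw": 0},
    {"dx": -14,"dy": 0,"dz": 0,"turn": 0,"claw": 0},
    {"dx": 0,"dy": 0,"dz": 12,"turn": 0,"claw": 0},
    {"dx": 0,"dy": 0,"dz": 0,"turn": 0,"claw": 0},
    {"dx": 4,"dy": 0,"dz": 0,"turn": 0,"claw": 0},
    {"dx": 4,"dy": 0,"dz": 0,"turn": 0,"claw": 0},
    {"dx": 4,"dy": 0,"dz": -0.5,"turn": 0,"claw": 0},
    {"dx": 4,"dy": 0,"dz": -1,"turn": 0,"claw": 0},
    {"dx": 3,"dy": 0,"dz": -1,"turn": 0,"claw": 0},
    {"dx": 3,"dy": 0,"dz": -1,"turn": 0,"claw": 0},
    {"dx": 0,"dy": 0,"dz": 0,"turn": 0,"claw": 0}
  ]
}}

```text
t: 8.65
tcp_pos: [0.4277, -0.0905, 0.1091]
orientation: [179.9, 1.4, 11.4]
contact_force: [-21.7, -5.4, 12.3]
width: -0.0001
finger_force: 12.5
```

```bash
python3 -c "
from h import *
edges()"
```

```text
t8.65 jig x -106.8 y 0.9 z 109.1 mm tip z 95.1 | ori [179.94   1.42  11.42] F jig [-22.3  -1. ] 12.3 w -0.0001
-40 422 [(229, -18, [127, 126, 121]), (230, -18, [115, 118, 115]), (231, -18, [68, 84, 92]), (232, -18, [30, 56, 73]), (250, 34, [30, 57, 74]), (251, 36, [36, 68, 87]), (252, 37, [53, 98, 123]), (253, 39, [64, 118, 146]), (295, 96, [63, 115, 143]), (296, 97, [57, 106, 136]), (310, 127, [55, 99, 131]), (311, 130, [54, 87, 124])]
40 218 [(232, -18, [124, 121, 117]), (233, -18, [91, 98, 100]), (234, -6, [29, 57, 74]), (253, 38, [32, 61, 79]), (254, 40, [47, 89, 111]), (255, 41, [65, 119, 147]), (297, 98, [65, 118, 146]), (298, 100, [60, 110, 140]), (299, 102, [56, 104, 135]), (312, 133, [56, 101, 132]), (313, 138, [54, 90, 125])]
```

Request:
{"api": "send_rows", "payload": {
  "commands": [
    {"dx": 2,"dy": 0,"dz": 0.5,"turn": 0,"claw": 0},
    {"dx": 2,"dy": 0,"dz": 0.5,"turn": 0,"claw": 0},
    {"dx": 1,"dy": 0,"dz": 1,"turn": 0,"claw": 0},
    {"dx": 1,"dy": 0,"dz": 1,"turn": 0,"claw": 0},
    {"dx": 0,"dy": 0,"dz": 0,"turn": 0,"claw": 0}
  ]
}}

```text
t: 9.2
tcp_pos: [0.4369, -0.0886, 0.1093]
orientation: [179.9, 0.9, 11.5]
contact_force: [-21.2, -1.7, 20.5]
width: -0.0002
finger_force: 11.7
```

```bash
python3 -c "
from h import *
edges()"
```

```text
t9.20 jig x -97.3 y 1.0 z 109.3 mm tip z 95.3 | ori [179.93   0.88  11.47] F jig [-21.1   2.6] 20.5 w -0.0002
-40 420 [(253, -20, [129, 129, 124]), (254, -12, [136, 138, 134]), (255, -5, [151, 156, 152]), (256, 0, [132, 141, 142]), (257, 3, [46, 85, 111]), (292, 62, [46, 85, 110]), (293, 64, [51, 93, 120]), (294, 65, [60, 112, 141]), (295, 66, [64, 117, 147]), (327, 117, [62, 115, 145]), (328, 120, [58, 103, 136]), (329, 122, [52, 81, 118])]
40 220 [(255, -6, [129, 125, 120]), (256, -1, [137, 136, 131]), (257, 2, [155, 158, 154]), (258, 5, [136, 145, 145]), (259, 8, [64, 98, 118]), (260, 11, [46, 86, 111]), (294, 65, [47, 86, 111]), (295, 66, [50, 94, 120]), (296, 67, [61, 114, 142]), (297, 69, [64, 119, 149]), (329, 122, [64, 117, 148]), (330, 125, [60, 107, 139]), (331, 129, [52, 82, 119])]
```

At about 145°. I'll lift and look at the pads before the last stroke.

Request:
{"api": "send_rows", "payload": {
  "commands": [
    {"dx": 0,"dy": 0,"dz": -15,"turn": 0,"claw": 0},
    {"dx": 10,"dy": 0,"dz": -40,"turn": 0,"claw": 0},
    {"dx": 10,"dy": 0,"dz": -40,"turn": 0,"claw": 0},
    {"dx": 20,"dy": 0,"dz": 0,"turn": 0,"claw": 0},
    {"dx": 0,"dy": 0,"dz": 0,"turn": 0,"claw": 0}
  ]
}}

```text
t: 9.75
tcp_pos: [0.4857, -0.0796, 0.2041]
orientation: [179.9, -0.3, 11.6]
contact_force: [-0.7, -0.6, 0.6]
width: -0.0
finger_force: 0.0
```

```bash
python3 -c "
from h import *
o=st(); im=snapshot('wrist')[:,:,::-1]; cv2.imwrite('pics/w6f.png',im)
p=wproj(o,[j2w(25,y,z) for y in(-100,100) for z in(60,)]); print(p)
c=p.mean(0).astype(int); y0=max(0,c[1]-70); cv2.imwrite('pics/w6.png',cv2.resize(im[y0:y0+230,150:490],None,fx=2.3,fy=2.3,interpolation=2)); print(y0)"
```

```text
t9.75 jig x -47.7 y 0.1 z 204.1 mm tip z 190.1 | ori [179.89  -0.29  11.61] F jig [-0.8 -0.5] 0.6 w -0.0000
[[466.51315949 125.63474009]
 [168.9261702  125.1064311 ]]
55
```

View pics/w6.png

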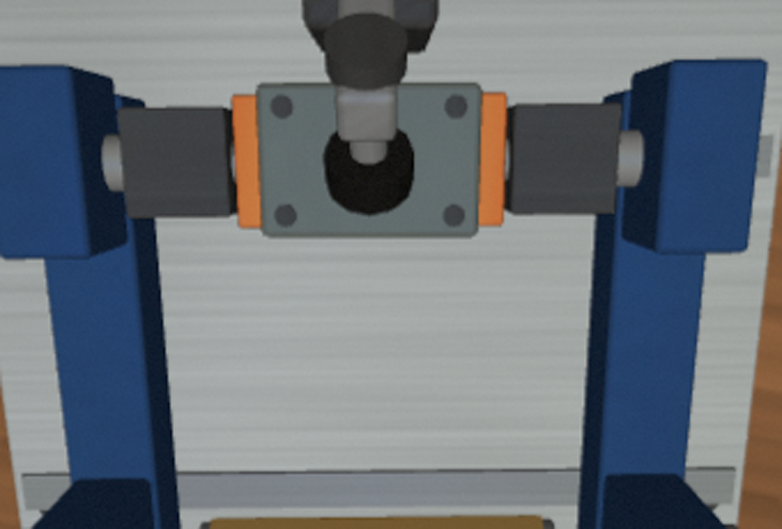

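Both pads now touch the part at crop cols 246 and 492. A small gap of about 1–1.5 mm to each holder remains, which is roughly 15–22° more turn. The last stroke will be gentle.

Request:
{"api": "send_rows", "payload": {
  "commands": [
    {"dx": -34,"dy": 0,"dz": 0,"turn": 0,"claw": 0},
    {"dx": -34,"dy": 0,"dz": 35,"turn": 0,"claw": 0},
    {"dx": 0,"dy": 0,"dz": 40,"turn": 0,"claw": 0},
    {"dx": 0,"dy": 0,"dz": 20,"turn": 0,"claw": 0},
    {"dx": 0,"dy": 0,"dz": 0,"turn": 0,"claw": 0},
    {"dx": 4,"dy": 0,"dz": 0,"turn": 0,"claw": 0},
    {"dx": 4,"dy": 0,"dz": 0,"turn": 0,"claw": 0},
    {"dx": 4,"dy": 0,"dz": -0.5,"turn": 0,"claw": 0},
    {"dx": 4,"dy": 0,"dz": -1,"turn": 0,"claw": 0},
    {"dx": 3,"dy": 0,"dz": -1,"turn": 0,"claw": 0},
    {"dx": 0,"dy": 0,"dz": 0,"turn": 0,"claw": 0}
  ]
}}

```text
t: 10.9
tcp_pos: [0.4351, -0.0895, 0.1105]
orientation: [180.0, -0.1, 11.5]
contact_force: [-0.3, -0.5, 0.2]
width: -0.0002
finger_force: 0.0
```

```bash
python3 -c "
from h import *
edges()"
```

```text
t10.90 jig x -99.3 y 0.5 z 110.5 mm tip z 96.5 | ori [ 1.7996e+02 -6.0000e-02  1.1550e+01] F jig [-0.4 -0.5] 0.2 w -0.0002
-40 418 [(246, -19, [130, 129, 124]), (250, -12, [131, 130, 125]), (251, -4, [123, 126, 123]), (252, 0, [93, 109, 116]), (253, 4, [46, 86, 111]), (287, 63, [46, 85, 110]), (288, 64, [52, 97, 123]), (289, 65, [64, 118, 147]), (322, 117, [62, 116, 146]), (323, 119, [60, 109, 141]), (324, 122, [55, 87, 124])]
40 219 [(252, 0, [130, 126, 120]), (253, 4, [119, 120, 119]), (254, 7, [77, 101, 115]), (255, 10, [46, 86, 111]), (289, 65, [47, 88, 114]), (290, 67, [56, 104, 130]), (291, 68, [64, 120, 149]), (324, 122, [64, 118, 148]), (325, 125, [60, 107, 140]), (326, 129, [51, 81, 119])]
```

That stroke slipped over the top without turning the barrel, which is still at about 145°. The top flat is nearly level now, so I'll press down on its far end instead, where the arm is stiff.

Request:
{"api": "send_rows", "payload": {
  "commands": [
    {"dx": 0,"dy": 0,"dz": -6,"turn": 0,"claw": 0},
    {"dx": 19,"dy": 0,"dz": 0,"turn": 0,"claw": 0},
    {"dx": 0,"dy": 0,"dz": 0,"turn": 0,"claw": 0},
    {"dx": 0,"dy": 0,"dz": 5,"turn": 0,"claw": 0},
    {"dx": 0,"dy": 0,"dz": 3,"turn": 0,"claw": 0},
    {"dx": 0,"dy": 0,"dz": 2,"turn": 0,"claw": 0},
    {"dx": 0,"dy": 0,"dz": 2,"turn": 0,"claw": 0},
    {"dx": 0,"dy": 0,"dz": 2,"turn": 0,"claw": 0},
    {"dx": 0,"dy": 0,"dz": 0,"turn": 0,"claw": 0}
  ]
}}

```text
t: 11.85
tcp_pos: [0.453, -0.0859, 0.1093]
orientation: [179.9, -0.2, 11.5]
contact_force: [-11.4, 4.4, 31.7]
width: 0.0002
finger_force: 16.3
```

```bash
python3 -c "
from h import *
edges()"
```

```text
t11.85 jig x -81.0 y 0.5 z 109.3 mm tip z 95.3 | ori [179.87  -0.2   11.52] F jig [-10.3   6.6] 31.7 w 0.0002
-40 415 [(288, -20, [156, 160, 157]), (289, -12, [159, 164, 160]), (290, -6, [145, 151, 149]), (291, -2, [84, 98, 104]), (292, 0, [35, 64, 83]), (293, 4, [47, 87, 112]), (329, 63, [50, 91, 118]), (330, 64, [58, 108, 137]), (331, 66, [65, 119, 150]), (353, 98, [61, 114, 143]), (354, 100, [47, 85, 106]), (355, 102, [23, 33, 39]), (356, 104, [12, 11, 10]), (366, 135, [19, 16, 16]), (367, 144, [29, 27, 27]), (368, 144, [34, 33, 32])]
40 222 [(285, -20, [157, 162, 157]), (291, -3, [161, 166, 161]), (292, 0, [144, 150, 148]), (293, 3, [74, 90, 97]), (294, 6, [34, 64, 82]), (295, 9, [47, 88, 113]), (331, 65, [50, 93, 119]), (332, 67, [59, 109, 139]), (333, 68, [66, 121, 152]), (352, 96, [65, 120, 151]), (353, 98, [60, 111, 140]), (354, 99, [40, 71, 89]), (355, 101, [17, 21, 23]), (356, 103, [15, 14, 14]), (365, 128, [14, 13, 12]), (366, 134, [19, 17, 16]), (367, 144, [28, 27, 25])]
```

Request:
{"api": "send_rows", "payload": {
  "commands": [
    {"dx": 1,"dy": 0,"dz": 1.5,"turn": 0,"claw": 0},
    {"dx": 1,"dy": 0,"dz": 1.5,"turn": 0,"claw": 0},
    {"dx": 1,"dy": 0,"dz": 1,"turn": 0,"claw": 0},
    {"dx": 0,"dy": 0,"dz": 0,"turn": 0,"claw": 0}
  ]
}}

```text
t: 12.3
tcp_pos: [0.4579, -0.0849, 0.1065]
orientation: [179.9, -0.5, 11.6]
contact_force: [-9.1, 6.5, 34.0]
width: 0.0003
finger_force: 16.3
```

```bash
python3 -c "
from h import *
edges()"
```

```text
t12.30 jig x -76.0 y 0.5 z 106.5 mm tip z 92.5 | ori [179.87  -0.47  11.55] F jig [-7.6  8.2] 34.0 w 0.0003
-40 416 [(298, -20, [160, 164, 161]), (299, -20, [163, 168, 165]), (300, -20, [140, 147, 146]), (301, -20, [35, 66, 86]), (328, 42, [35, 66, 86]), (329, 44, [43, 79, 100]), (330, 45, [61, 108, 135]), (331, 46, [70, 125, 153]), (353, 76, [68, 121, 149]), (354, 77, [57, 99, 122]), (355, 78, [29, 45, 52]), (356, 80, [14, 16, 16]), (366, 95, [19, 18, 17]), (367, 97, [29, 28, 27]), (370, 102, [31, 29, 28]), (371, 104, [26, 24, 24]), (372, 106, [15, 15, 13])]
40 221 [(301, -20, [165, 170, 165]), (302, -13, [141, 148, 146]), (303, -8, [36, 68, 88]), (330, 45, [36, 68, 87]), (331, 46, [45, 84, 106]), (332, 48, [66, 116, 144]), (333, 49, [71, 126, 155]), (352, 74, [71, 125, 155]), (353, 75, [67, 119, 146]), (354, 77, [50, 85, 103]), (355, 78, [24, 32, 37]), (356, 80, [14, 13, 13]), (366, 95, [19, 17, 17]), (367, 97, [29, 28, 27]), (370, 102, [34, 32, 31]), (371, 104, [27, 26, 25]), (372, 106, [14, 14, 13])]
```

Turned another 20° to about 165°. The torque is now around 0.47 N m, so the pads are close to home. I'll make a small probe to see whether it stiffens.

Request:
{"api": "send_rows", "payload": {
  "commands": [
    {"dx": 0.5,"dy": 0,"dz": 1,"turn": 0,"claw": 0},
    {"dx": 0.5,"dy": 0,"dz": 1,"turn": 0,"claw": 0},
    {"dx": 0,"dy": 0,"dz": 0,"turn": 0,"claw": 0}
  ]
}}

```text
t: 12.65
tcp_pos: [0.4598, -0.0845, 0.1047]
orientation: [179.9, -0.6, 11.6]
contact_force: [-6.6, 5.8, 33.1]
width: 0.0002
finger_force: 15.2
```

```bash
python3 -c "
from h import *
edges()"
```

```text
t12.65 jig x -74.1 y 0.5 z 104.7 mm tip z 90.7 | ori [179.88  -0.6   11.56] F jig [-5.3  7. ] 33.1 w 0.0002
-40 417 [(304, -20, [155, 162, 160]), (305, -20, [110, 123, 126]), (306, -20, [30, 57, 74]), (328, 33, [31, 57, 73]), (329, 35, [40, 75, 95]), (330, 36, [61, 111, 137]), (331, 37, [69, 125, 155]), (353, 67, [68, 123, 152]), (354, 68, [60, 107, 132]), (355, 69, [34, 56, 67]), (356, 71, [17, 21, 22]), (357, 72, [14, 12, 12]), (366, 84, [19, 18, 17]), (367, 86, [30, 28, 27]), (370, 91, [30, 28, 28]), (371, 92, [23, 22, 21]), (372, 94, [15, 13, 12]), (386, 129, [17, 17, 15]), (387, 138, [22, 21, 20])]
40 221 [(305, -20, [166, 171, 166]), (306, -20, [152, 159, 156]), (307, -20, [97, 111, 117]), (308, -12, [30, 58, 75]), (330, 36, [30, 57, 73]), (331, 37, [41, 77, 98]), (332, 39, [64, 115, 143]), (333, 40, [71, 127, 157]), (352, 65, [70, 127, 156]), (353, 67, [67, 120, 147]), (354, 68, [49, 85, 104]), (355, 69, [22, 31, 35]), (356, 71, [14, 13, 13]), (365, 83, [13, 12, 11]), (366, 84, [19, 18, 18]), (367, 86, [30, 29, 28]), (368, 87, [34, 33, 32]), (370, 90, [34, 32, 31]), (371, 92, [28, 27, 26]), (372, 94, [15, 15, 13])]
```

```bash
cat >> h.py <<'E'
def gaps(x=25,z=71):
    o=st(); im=snapshot("wrist")[:,:,::-1].copy(); cv2.imwrite("pics/g.png",im)
    for xx in (x-10,x-5,x+6):
        q=wproj(o,[j2w(xx,0,z)])[0]; s=np.linalg.norm(wproj(o,[j2w(xx,30,z)])[0]-q)/30
        r=int(round(q[1])); 
        if not 2<r<477: print("row out",r); continue
        row=im[r-1:r+2].mean(0); hs=cv2.cvtColor(row[None].astype(np.uint8),cv2.COLOR_BGR2HSV)[0].astype(int)
        isor=(hs[:,1]>140)&(hs[:,0]<25)&(hs[:,2]>90); c=np.nonzero(isor)[0]; c=c[abs(c-q[0])<60*s]
        L=c[c<q[0]];R=c[c>q[0]]
        print("row",r,"px/mm %.2f"%s,"orange",L.min(),L.max(),R.min(),R.max())
        v=hs[:,2]; print(" Lgap",v[L.min()-16:L.min()+3].tolist()," Rgap",v[R.max()-2:R.max()+17].tolist())
E
python3 -c "
from h import *
gaps()"
```

```text
t12.70 jig x -74.1 y 0.5 z 104.7 mm tip z 90.7 | ori [179.88  -0.6   11.56] F jig [-5.8  8.1] 33.3 w 0.0000
row 86 px/mm 2.56 orange 211 225 388 404
 Lgap [67, 67, 66, 66, 65, 66, 67, 66, 66, 67, 66, 67, 67, 64, 55, 41, 157, 187, 197]  Rgap [199, 177, 95, 51, 57, 65, 67, 66, 66, 67, 66, 66, 66, 66, 65, 66, 65, 66, 66]
row 72 px/mm 2.59 orange 210 224 389 404
 Lgap [67, 68, 67, 68, 69, 68, 68, 68, 68, 69, 67, 68, 69, 62, 56, 38, 157, 189, 196]  Rgap [198, 192, 177, 87, 52, 62, 70, 70, 68, 70, 69, 69, 69, 70, 69, 68, 69, 70, 69]
row 41 px/mm 2.64 orange 207 222 390 406
 Lgap [65, 64, 65, 65, 66, 65, 65, 64, 66, 65, 65, 66, 66, 62, 56, 46, 108, 168, 191]  Rgap [196, 180, 127, 65, 53, 62, 65, 66, 67, 66, 67, 67, 67, 66, 65, 66, 66, 66, 65]
```

Gaps are down to about 0.5–0.7 mm. I'll probe a little further.

Request:
{"api": "send_rows", "payload": {
  "commands": [
    {"dx": 0.5,"dy": 0,"dz": 1,"turn": 0,"claw": 0},
    {"dx": 0,"dy": 0,"dz": 1,"turn": 0,"claw": 0},
    {"dx": 0,"dy": 0,"dz": 0,"turn": 0,"claw": 0}
  ]
}}

```text
t: 13.05
tcp_pos: [0.4607, -0.0843, 0.1036]
orientation: [179.9, -0.7, 11.6]
contact_force: [-7.1, 6.6, 35.7]
width: -0.0001
finger_force: 16.0
```

```bash
python3 -c "
from h import *
edges();gaps()"
```

```text
t13.05 jig x -73.2 y 0.5 z 103.6 mm tip z 89.6 | ori [179.87  -0.66  11.57] F jig [-5.7  7.9] 35.7 w -0.0001
-40 417 [(307, -20, [148, 155, 153]), (308, -20, [82, 99, 107]), (309, -20, [29, 54, 70]), (328, 28, [29, 54, 71]), (329, 29, [35, 67, 86]), (330, 31, [54, 100, 128]), (331, 33, [66, 122, 155]), (353, 62, [66, 121, 152]), (354, 63, [58, 106, 133]), (355, 65, [34, 56, 68]), (356, 66, [18, 22, 25]), (357, 67, [15, 14, 14]), (366, 79, [19, 18, 17]), (367, 81, [28, 27, 26]), (370, 85, [30, 29, 28]), (371, 87, [24, 23, 22]), (372, 88, [15, 13, 13]), (388, 122, [23, 22, 21])]
40 220 [(308, -20, [165, 170, 166]), (309, -20, [149, 155, 153]), (310, -20, [82, 99, 106]), (311, -12, [29, 55, 72]), (330, 31, [30, 55, 72]), (331, 32, [40, 74, 96]), (332, 34, [61, 112, 142]), (333, 35, [67, 123, 156]), (353, 62, [65, 119, 149]), (354, 63, [52, 93, 116]), (355, 65, [27, 40, 49]), (356, 66, [15, 15, 15]), (366, 79, [19, 18, 17]), (367, 81, [30, 29, 28]), (370, 85, [31, 30, 30]), (371, 86, [27, 26, 25]), (372, 88, [15, 14, 13]), (383, 108, [15, 13, 13]), (384, 110, [18, 17, 16])]
t13.10 jig x -73.3 y 0.5 z 103.6 mm tip z 89.6 | ori [179.88  -0.65  11.57] F jig [-5.4  9.2] 36.6 w 0.0001
row 88 px/mm 2.58 orange 211 224 389 404
 Lgap [67, 67, 67, 66, 67, 67, 65, 67, 66, 67, 66, 68, 67, 66, 58, 69, 163, 196, 199]  Rgap [200, 186, 135, 75, 61, 66, 66, 66, 66, 68, 67, 66, 66, 65, 66, 66, 66, 66, 65]
row 74 px/mm 2.60 orange 209 223 389 405
 Lgap [68, 67, 68, 69, 68, 68, 69, 68, 69, 68, 68, 68, 68, 69, 64, 56, 100, 170, 195]  Rgap [199, 178, 104, 61, 66, 69, 70, 68, 69, 70, 69, 69, 69, 70, 70, 69, 69, 69, 70]
row 43 px/mm 2.66 orange 207 221 391 406
 Lgap [65, 65, 65, 66, 66, 64, 66, 65, 64, 67, 66, 66, 67, 65, 59, 48, 155, 187, 194]  Rgap [196, 187, 172, 91, 56, 64, 66, 66, 66, 66, 66, 67, 66, 67, 67, 66, 66, 66, 66]
```

Request:
{"api": "send_rows", "payload": {
  "commands": [
    {"dx": 0,"dy": 0,"dz": 1,"turn": 0,"claw": 0},
    {"dx": 0,"dy": 0,"dz": 1,"turn": 0,"claw": 0},
    {"dx": 0,"dy": 0,"dz": 0,"turn": 0,"claw": 0}
  ]
}}

```text
t: 13.45
tcp_pos: [0.4609, -0.0843, 0.1032]
orientation: [179.9, -0.7, 11.6]
contact_force: [-10.4, 7.5, 44.0]
width: -0.0002
finger_force: 18.5
```

```bash
python3 -c "
from h import *
edges();gaps()"
```

```text
t13.45 jig x -73.0 y 0.4 z 103.2 mm tip z 89.2 | ori [179.85  -0.72  11.58] F jig [-8.7  9.4] 44.0 w -0.0002
-40 417 [(308, -20, [148, 156, 154]), (309, -20, [81, 99, 106]), (310, -20, [29, 55, 70]), (328, 26, [28, 54, 70]), (329, 28, [34, 64, 83]), (330, 29, [51, 96, 123]), (331, 31, [65, 119, 153]), (353, 61, [65, 119, 151]), (354, 62, [56, 103, 132]), (355, 63, [34, 55, 68]), (356, 64, [18, 21, 23]), (357, 66, [15, 14, 13]), (365, 76, [16, 14, 13]), (366, 78, [19, 19, 18]), (367, 79, [30, 28, 26]), (370, 83, [29, 28, 27]), (371, 85, [24, 22, 22]), (372, 86, [16, 14, 14]), (385, 110, [17, 16, 16])]
40 220 [(309, -20, [166, 171, 167]), (310, -20, [149, 155, 153]), (311, -20, [82, 98, 106]), (312, -12, [29, 54, 71]), (330, 29, [28, 54, 71]), (331, 31, [35, 66, 86]), (332, 32, [54, 99, 128]), (333, 34, [66, 121, 155]), (352, 59, [66, 122, 155]), (353, 61, [64, 117, 149]), (354, 62, [50, 91, 115]), (355, 63, [27, 41, 50]), (356, 64, [14, 15, 14]), (366, 78, [18, 17, 17]), (367, 79, [29, 29, 27]), (368, 80, [34, 34, 32]), (370, 83, [33, 32, 31]), (371, 85, [28, 27, 26]), (372, 86, [15, 14, 13])]
t13.50 jig x -72.9 y 0.4 z 103.2 mm tip z 89.2 | ori [179.85  -0.72  11.58] F jig [-8.2 10.3] 42.6 w -0.0001
row 89 px/mm 2.58 orange 210 224 389 404
 Lgap [66, 65, 66, 66, 67, 66, 67, 67, 67, 67, 66, 66, 68, 66, 64, 58, 101, 170, 197]  Rgap [200, 185, 135, 74, 60, 66, 66, 68, 67, 67, 68, 66, 65, 65, 65, 66, 66, 66, 67]
row 75 px/mm 2.60 orange 209 223 389 405
 Lgap [68, 67, 68, 68, 69, 68, 69, 68, 68, 69, 68, 67, 68, 69, 64, 57, 129, 176, 195]  Rgap [198, 177, 106, 62, 67, 70, 70, 69, 69, 69, 69, 69, 69, 69, 69, 69, 68, 70, 68]
row 43 px/mm 2.66 orange 207 221 391 406
 Lgap [64, 65, 66, 65, 66, 65, 65, 65, 66, 66, 66, 65, 66, 64, 58, 71, 159, 190, 195]  Rgap [196, 189, 173, 91, 57, 66, 67, 67, 67, 66, 67, 66, 67, 66, 66, 67, 66, 66, 66]
```

It stiffened: +8 N for 0.4 mm of travel, with the gaps closed, at about 180° (3.14 rad). The pads are home. I'll withdraw upright and move above the clamp handle.

Request:
{"api": "send_rows", "payload": {
  "commands": [
    {"dx": 0,"dy": 0,"dz": -8,"turn": 0,"claw": 0},
    {"dx": 0,"dy": 0,"dz": -15,"turn": 0,"claw": 0},
    {"dx": 0,"dy": 0,"dz": -40,"turn": 0,"claw": 0},
    {"dx": 0,"dy": 0,"dz": -40,"turn": 0,"claw": 0},
    {"dx": 0,"dy": 0,"dz": -45,"turn": 0,"claw": 0},
    {"dx": 30,"dy": 0,"dz": 0,"turn": 0,"claw": 0},
    {"dx": 0,"dy": 0,"dz": 0,"turn": 0,"claw": 0}
  ]
}}

```text
t: 14.25
tcp_pos: [0.4889, -0.079, 0.2408]
orientation: [179.9, -0.2, 11.6]
contact_force: [-0.5, -0.3, -0.2]
width: -0.0002
finger_force: 0.0
```

Run:
```python
from h import *
gaps()
im=cv2.imread("pics/g.png"); cv2.imwrite("pics/g2.png",cv2.resize(im[0:260,140:500],None,fx=2.2,fy=2.2,interpolation=2))
t=cv2.cvtColor(snapshot("top"),cv2.COLOR_RGB2HSV)
rr=(cv2.inRange(t,(0,140,60),(8,255,255))|cv2.inRange(t,(172,140,60),(180,255,255)))[170:215,350:390]
ys,xs=np.nonzero(rr); print("red",xs.min()+350,xs.max()+350,ys.min()+170,ys.max()+170)
print(proj("top",[j2w(106+r*np.cos(np.radians(63)),0,122+r*np.sin(np.radians(63))) for r in(25,75)]))
```

```text
t14.25 jig x -44.5 y 0.1 z 240.8 mm tip z 226.8 | ori [179.92  -0.2   11.55] F jig [-0.6 -0.2] -0.2 w -0.0002
row 143 px/mm 1.34 orange 261 269 353 362
 Lgap [64, 65, 65, 65, 65, 66, 65, 66, 66, 65, 65, 65, 64, 65, 66, 56, 158, 189, 193]  Rgap [192, 193, 130, 69, 64, 66, 64, 65, 65, 64, 63, 64, 65, 65, 64, 66, 65, 65, 65]
row 136 px/mm 1.35 orange 261 269 353 362
 Lgap [67, 67, 66, 67, 66, 67, 67, 66, 66, 67, 67, 67, 66, 67, 65, 54, 166, 191, 193]  Rgap [193, 193, 141, 77, 65, 67, 67, 66, 67, 66, 67, 67, 67, 68, 66, 67, 67, 68, 66]
row 121 px/mm 1.37 orange 260 268 354 362
 Lgap [65, 65, 65, 64, 65, 66, 65, 66, 65, 65, 65, 65, 66, 67, 65, 52, 160, 188, 193]  Rgap [192, 192, 175, 89, 61, 65, 65, 66, 66, 67, 66, 65, 64, 65, 66, 65, 66, 65, 65]
red 366 374 184 204
[[371.02299432 201.65923196]
 [370.9165912  186.51767819]]
```

View pics/g2.png

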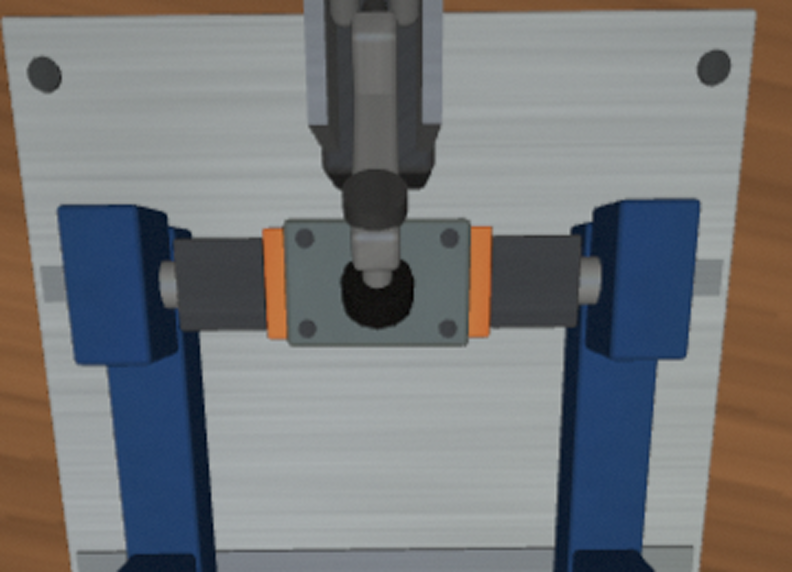

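Both orange pads (crop cols 275 and 481) are flush against the holders and the part stands straight between them. The top view puts the red handle at cols 366–374, as expected. Now to push it down.

Request:
{"api": "send_rows", "payload": {
  "commands": [
    {"dx": 40,"dy": 0,"dz": 0,"turn": 0,"claw": 0},
    {"dx": 40,"dy": 0,"dz": 0,"turn": 0,"claw": 0},
    {"dx": 40,"dy": 0,"dz": 0,"turn": 0,"claw": 0},
    {"dx": 40,"dy": 0,"dz": 0,"turn": 0,"claw": 0},
    {"dx": 29,"dy": 0,"dz": 0,"turn": 0,"claw": 0},
    {"dx": 0,"dy": 0,"dz": 0,"turn": 0,"claw": 0},
    {"dx": 0,"dy": 0,"dz": 15,"turn": 0,"claw": 0},
    {"dx": 0,"dy": 0,"dz": 10,"turn": 0,"claw": 0},
    {"dx": 1,"dy": 0,"dz": 8,"turn": 0,"claw": 0},
    {"dx": 2,"dy": 0,"dz": 8,"turn": 0,"claw": 0},
    {"dx": 0,"dy": 0,"dz": 0,"turn": 0,"claw": 0}
  ]
}}

```text
t: 15.45
tcp_pos: [0.6778, -0.0397, 0.2032]
orientation: [179.9, -0.7, 11.5]
contact_force: [4.8, 3.0, 7.7]
width: -0.0001
finger_force: 3.5
```

Run:
```python
from h import *
st()
t=cv2.cvtColor(snapshot("scene"),cv2.COLOR_RGB2HSV)
for a in(63,50,40,30,20): print(a,proj("scene",[j2w(106+r*np.cos(np.radians(a)),0,122+r*np.sin(np.radians(a))) for r in(25,75)]).round(0).tolist())
rr=(cv2.inRange(t,(0,150,60),(6,255,255))|cv2.inRange(t,(174,150,60),(180,255,255)))[235:310,325:400]
ys,xs=np.nonzero(rr); print("red",[(int(y)+235,int(xs[ys==y].min())+325,int(xs[ys==y].max())+325) for y in sorted(set(ys))[::3]])
```

```text
t15.45 jig x 148.5 y 0.9 z 203.2 mm tip z 189.2 | ori [179.93  -0.7   11.54] F jig [5.3 2. ] 7.7 w -0.0001
63 [[341.0, 281.0], [355.0, 265.0]]
50 [[344.0, 283.0], [363.0, 271.0]]
40 [[346.0, 285.0], [368.0, 276.0]]
30 [[347.0, 286.0], [372.0, 282.0]]
20 [[348.0, 288.0], [375.0, 288.0]]
red [(235, 325, 337), (238, 325, 338), (241, 325, 338), (266, 352, 354), (269, 349, 362), (272, 346, 358), (275, 342, 355), (278, 342, 351), (281, 346, 348)]
```

Request:
{"api": "send_rows", "payload": {
  "commands": [
    {"dx": 2,"dy": 0,"dz": 6,"turn": 0,"claw": 0},
    {"dx": 2,"dy": 0,"dz": 6,"turn": 0,"claw": 0},
    {"dx": 2,"dy": 0,"dz": 6,"turn": 0,"claw": 0},
    {"dx": 2,"dy": 0,"dz": 6,"turn": 0,"claw": 0},
    {"dx": 2,"dy": 0,"dz": 6,"turn": 0,"claw": 0},
    {"dx": 2,"dy": 0,"dz": 6,"turn": 0,"claw": 0},
    {"dx": 0,"dy": 0,"dz": 0,"turn": 0,"claw": 0}
  ]
}}

```text
t: 16.2
tcp_pos: [0.686, -0.0381, 0.1617]
orientation: [-180.0, 0.1, 11.5]
contact_force: [0.8, 0.1, 2.6]
width: 0.0001
finger_force: 1.0
```

```bash
python3 -c "
from h import *
st()"
```

```text
t16.20 jig x 156.9 y 0.9 z 161.7 mm tip z 147.7 | ori [-1.7997e+02  7.0000e-02  1.1510e+01] F jig [ 0.8 -0.1] 2.6 w 0.0001
```

Request:
{"api": "send_rows", "payload": {
  "commands": [
    {"dx": 1,"dy": 0,"dz": 5,"turn": 0,"claw": 0},
    {"dx": 1,"dy": 0,"dz": 5,"turn": 0,"claw": 0},
    {"dx": 0,"dy": 0,"dz": 4,"turn": 0,"claw": 0},
    {"dx": 0,"dy": 0,"dz": 3,"turn": 0,"claw": 0},
    {"dx": 0,"dy": 0,"dz": 2,"turn": 0,"claw": 0},
    {"dx": 0,"dy": 0,"dz": 0,"turn": 0,"claw": 0}
  ]
}}

```text
t: 16.8
tcp_pos: [0.6874, -0.0376, 0.1453]
orientation: [180.0, 0.1, 11.5]
contact_force: [-3.1, 0.3, 8.5]
width: -0.0002
finger_force: 4.4
```

```bash
python3 -c "
from h import *
st()"
```

```text
t16.80 jig x 158.3 y 1.1 z 145.3 mm tip z 131.3 | ori [1.800e+02 7.000e-02 1.152e+01] F jig [-3.   0.9] 8.5 w -0.0002
```

Request:
{"api": "send_rows", "payload": {
  "commands": [
    {"dx": 0,"dy": 0,"dz": 2,"turn": 0,"claw": 0},
    {"dx": 0,"dy": 0,"dz": 2,"turn": 0,"claw": 0},
    {"dx": 0,"dy": 0,"dz": 0,"turn": 0,"claw": 0}
  ]
}}

```text
t: 17.1
tcp_pos: [0.6875, -0.0376, 0.145]
orientation: [179.9, -0.1, 11.5]
contact_force: [-7.2, 0.9, 18.1]
width: -0.0001
finger_force: 9.0
```

```bash
python3 -c "
from h import *
st()"
```

```text
t17.10 jig x 158.4 y 1.0 z 145.0 mm tip z 131.0 | ori [ 1.7994e+02 -6.0000e-02  1.1530e+01] F jig [-6.9  2.3] 18.1 w -0.0001
```

Request:
{"api": "send_rows", "payload": {
  "commands": [
    {"dx": 0,"dy": 0,"dz": -10,"turn": 0,"claw": 0},
    {"dx": 0,"dy": 0,"dz": -30,"turn": 0,"claw": 0},
    {"dx": -30,"dy": 0,"dz": -40,"turn": 0,"claw": 0},
    {"dx": -40,"dy": 0,"dz": -30,"turn": 0,"claw": 0},
    {"dx": -40,"dy": 0,"dz": 0,"turn": 0,"claw": 0},
    {"dx": -40,"dy": 0,"dz": 0,"turn": 0,"claw": 0},
    {"dx": -40,"dy": 0,"dz": 0,"turn": 0,"claw": 0},
    {"dx": 0,"dy": 0,"dz": 0,"turn": 0,"claw": 0}
  ]
}}

```text
t: 17.9
tcp_pos: [0.4965, -0.0755, 0.2476]
orientation: [-179.8, 0.4, 11.4]
contact_force: [0.7, 0.0, 0.3]
width: -0.0002
finger_force: 0.0
```

```bash
python3 -c "
from h import *
gaps()
w=cv2.imread('pics/g.png')[0:300,100:540]; s=snapshot('scene')[:,:,::-1][220:400,180:400]
cv2.imwrite('pics/fin.png',np.hstack([cv2.resize(w,(440,300)),cv2.resize(s,(360,300))]))"
```

```text
t17.90 jig x -36.3 y 2.0 z 247.6 mm tip z 233.6 | ori [-179.85    0.44   11.41] F jig [ 0.7 -0.1] 0.3 w -0.0002
row 151 px/mm 1.31 orange 266 274 355 364
 Lgap [65, 64, 63, 64, 64, 64, 64, 64, 64, 64, 64, 63, 64, 63, 63, 45, 164, 188, 190]  Rgap [189, 190, 130, 70, 62, 63, 63, 63, 63, 63, 63, 62, 64, 63, 64, 63, 63, 63, 64]
row 144 px/mm 1.31 orange 265 273 356 364
 Lgap [65, 64, 65, 65, 66, 66, 66, 66, 65, 64, 66, 66, 66, 66, 65, 61, 98, 176, 190]  Rgap [190, 191, 147, 80, 64, 66, 66, 65, 66, 66, 66, 66, 66, 66, 67, 65, 65, 65, 66]
row 129 px/mm 1.33 orange 265 273 356 364
 Lgap [65, 64, 65, 66, 65, 64, 65, 64, 64, 64, 64, 64, 64, 65, 63, 70, 169, 188, 190]  Rgap [189, 190, 173, 88, 61, 64, 65, 65, 64, 65, 65, 65, 64, 64, 64, 64, 64, 66, 64]
```

View pics/fin.png

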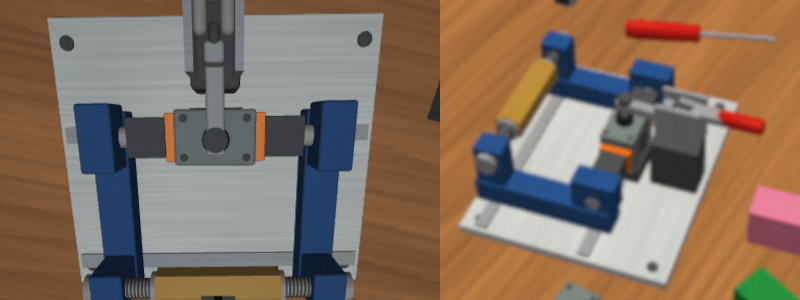

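The picture shows the handle level at (740,122), the hold-down arm flat with its pad on the part at (215,140), and the pads flush at cols 170 and 260. The robot is clear of everything.

```bash
python3 -c "
from plant import *
print(hand_in())"
```

```text
the job is handed in; nothing more can be done
None
```

I turned the barrel until both spring pads were home against their holders (about 180°), pushed the clamp handle down to its stop, backed the arm clear and handed the job in at about 18 s. The hand-in gave no verdict.

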